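# Two freshener balls for a pair of shoes

## Robot

A 6-joint arm with a two-finger parallel gripper is mounted at the origin on the work surface. World frame = base frame: x ahead of the robot, y to its left, z up, the work surface at z = 0. Lengths are in m, angles in degrees, forces in N, time in s.
With the tool pointing down it reaches from about 0.25 to 0.725 m from the base axis. Payload 9.7 kg.
Tool frame: the origin (TCP) lies at the very end of the fingers, on their centre line; the grasp point (between the pads) lies 19 mm behind it; z points along the fingers, y is the line along which they close (so a half turn about z gives the same grasp; the last joint's range is limited). The gripper opens to 85 mm and grips with 20 to 120 N. Pads are 22 mm wide; open, the fingers measure 114 mm over their backs; the gripper's body (76 mm by 85 mm) begins 54 mm behind the grasp point. The pads swing forward as they close: fully open they stand 13 mm farther back than shut.
Start: joints at [-69.213, 4.979, 10.078, 95.1, 0, 90], TCP at [0.195, -0.514, 0.198] pointing down, gripper open.
Joint ranges: [-179.16, 179.16], [-48.56, 103.87], [-65.8, 70.77], [-126.05, 130.52], [-82.76, 87.17], [-180, 180]. Speed limits (degrees/s): [127.2, 127.2, 147.25, 180, 180, 180].

## Interface

Orientations are given as [roll, pitch, yaw] about the fixed x, y, z axes, in that order (R = Rz(yaw) Ry(pitch) Rx(roll)).
In Python, from workcell import bot, viewer, finder gives the robot as it stands. The module is installed in compiled form; this text tells all that it offers.
- The arm moves only by the shell command python3 -m inch 'ROWS' [FORCE]. ROWS is JSON, a list that holds one entry, the list of rows, each a list of 7 numbers: the opening in per cent of the stroke, from 0 (shut) to 100 (fully open), then the shift along the tool's x, y, z in mm, then the turn, a rotation vector about the tool's x, y, z in degrees. In form: [[[grip, tx, ty, tz, ax, ay, az], ...]]. A call has 1 to 8 rows; each row shifts and turns the commanded pose from where the row before left it, along the tool's axes as they then stand; what a row does not reach is not made up. A row lasts 1/8 s, in which the tool goes at most 62.5 mm and 10.7 degrees, less where a joint would pass 70% of its speed; a pose out of reach is approached as far as the arm can. A call with a gripper value outside its range is refused whole. The fingers move at their own pace and stop on an object; FORCE is the grip in N (left out, the last holds). Time passes only in rows, so rows that do not move let the fingers close. It gives the time, the measured TCP pose, the force, the opening and the grip force at its end, in the units of the state.
- bot.get_obs(): the state, without advancing time (a new reading comes with each control period).
- viewer.camera(name): name is "scene" or "top"; returns a dict with "pixels" (384x512x3 uint8, red, green, blue), "vfov" (degrees; the focal length in pixels is half the picture's height over the tangent of half this angle, whatever the lens; pixels are square), "cx", "cy" (the principal point, pixels), "R" (3x3) and "t" (3): a world point X has camera coordinates R X + t. Camera axes: x right, y down, z forward; pixel columns grow to the right and rows downward; lengths in m; the calibration is good to about 2 mm. A picture is of the moment at which its call begins. There is no depth.
- bot.job_done(): hands the job in; it is judged then, once.
Trained networks look in the newest picture that a camera, given by its name, has taken for a name from the list of things; names that differ only in an ending like _2 or _b are one class to them, and where a whole thing is asked for, a point or a joint stands for the part that bears it (a point fixed in the world has none). Each returns a list of dicts, best first, with "conf" (0 to 1); they miss things now and then, are a little off and sometimes report something else, mostly with a low value. They report only what shows in the picture. A call takes as long as a camera call. They do not tell look-alikes from the thing itself.
- finder.outline_of(camera, thing): "pixels" (384x512 bool, what is visible of it) and "extent" ([centre column, centre row, width, height] in pixels, round what is visible of it).
- finder.mark_of(camera, thing): "position" ([column, row] in pixels: a listed point, or the origin of a listed thing).
The state is a dict: "time": time; "q": joint angles; "qd": joint speeds; "joint_efforts": joint torques, N m; "ee_pos": TCP position; "tcp_rot": TCP orientation; "wrist_force": force on the tool from outside, world axes, zero at the start; "torque": the same for the moment, N m; "opening": finger opening in m; "grasp_force": force on a finger pad.
Only numpy, scipy, OpenCV 4.12 (cv2) and the standard library are available. Lean on these libraries where they do the work, as an engineer would, in place of code of your own. Each camera call takes 0.05 s, during which the arm holds its last target. There are 200 camera calls.

## Task

Pick up the oblong grey dosing cup that holds three clay freshener balls and tip it gradually, pouring end down, over the round wooden bowl, so that the balls drop in one after the other; stop once two are in the bowl, one for each shoe. Then stand the cup back upright on the white top, clear of the bowl, with the third ball still in it, and let go.

Things in the scene. Friction and masses are not known exactly. Their poses are not given: they have to be found in the camera images.
- dosing_cup: oblong grey open cup 113 x 46 x 48 mm (x,y,z), 0.12 kg, origin under its middle, z up. Pouring end x=-56 mm (no wall), back wall x=+57. Pinch flat side walls across y at x=0. On the 3 mm floor the balls nest behind ribs 2, 4, 7.5 mm high, rear faces x=-53, -17, +19. Tipped slowly, pouring end down, front ball leaves at about 25 deg, middle at 38, back at 53 (keep it); jerks free them sooner
- bowl: round wooden bowl, fixed to the top, 150 mm across the rim, 50 mm high; origin at the centre of its underside (a square wooden tray stands elsewhere: not that)
- ball_front: terracotta freshener ball, 35 mm diameter, 45 g (0.44 N), origin at its centre; starts in the front (pouring end) bay of the dosing cup
- ball_middle: terracotta freshener ball, 35 mm diameter, 45 g (0.44 N), origin at its centre; starts in the middle bay of the dosing cup
- ball_back: terracotta freshener ball, 35 mm diameter, 45 g (0.44 N), origin at its centre; starts in the back bay of the dosing cup; it is to stay in the cup
Mind the look-alikes: they are no part of the job. Leave any purple look-alike of the dosing_cup alone.

How it is judged:
By the outcome, as a careful person would: the job done as asked, in the order asked, and still so for the second after the job is handed in, with the robot touching nothing.
It also fails if it takes over 72 s, if anything falls off the work surface, if the arm or the gripper's body presses on something with over 40 N, if the wrist force passes 120 N, or if a joint passes its speed limit or range.

## Working session

There is one attempt and no reset: what is moved stays moved. The work goes in short steps, Python scripts to look and compute and a shell command to move; the robot and the scene stay as the last step left them, time stands still between calls to the robot, and variables do not carry over. Pictures are saved under pics/ and viewed, at most 10 in all, crops included, and the job is handed in when it is done.

```bash
mkdir -p pics
cat > h.py <<'E'
import numpy as np, cv2
from workcell import bot, viewer, finder
def cam(n,save=None):
    c=viewer.camera(n)
    c['f']=c['pixels'].shape[0]/2/np.tan(np.radians(c['vfov'])/2)
    if save: cv2.imwrite('pics/'+save,c['pixels'][:,:,::-1])
    return c
def at_z(c,u,v,z):
    R=np.array(c['R']);t=np.array(c['t']);d=R.T@np.array([(u-c['cx'])/c['f'],(v-c['cy'])/c['f'],1]);o=-R.T@t
    return o+d*(z-o[2])/d[2]
def proj(c,X):
    p=np.array(c['R'])@np.array(X)+np.array(c['t']);return c['cx']+c['f']*p[0]/p[2],c['cy']+c['f']*p[1]/p[2]
E
python3 - <<'E'
from h import *
a=cam('top');b=cam('scene')
cv2.imwrite('pics/a.png',np.hstack([cv2.resize(x['pixels'],None,fx=.78,fy=.78,interpolation=cv2.INTER_AREA) for x in (a,b)])[:,:,::-1])
cv2.imwrite('pics/top.png',a['pixels'][:,:,::-1])
for n,c in(('top',a),('scene',b)):
    print(n,c['f'],-np.array(c['R']).T@c['t'])
    for th in ('dosing_cup','bowl','ball_front'):
        for o in finder.outline_of(n,th): print(th,o['conf'],np.round(o['extent'],1))
        for o in finder.mark_of(n,th): print(' mark',o['conf'],np.round(o['position'],1),at_z(c,*o['position'],0.02 if 'ball' in th else 0).round(3))
o=bot.get_obs();print(o['time'],o['ee_pos'],o['tcp_rot'],o['opening'])
E
```

```text
top 379.70804853002807 [ 0.39320464 -0.08505473  0.87994293]
dosing_cup 0.85 [335.6 258.4  48.9  50.7]
dosing_cup 0.79 [395.9 118.8  57.5  32.7]
dosing_cup 0.58 [313.5 183.5  39.7  54. ]
 mark 0.73 [336.5 260.1] [ 0.383 -0.246  0.   ]
 mark 0.72 [313.4 185. ] [ 0.555 -0.196  0.   ]
 mark 0.64 [392.5 122.7] [ 0.709 -0.387  0.   ]
bowl 0.65 [143.4 198.1  60.9  66.4]
 mark 0.61 [148.4 205.1] [0.504 0.191 0.   ]
ball_front 0.5 [321.5 200.8  16.3  13.3]
 mark 0.72 [322.7 201.3] [ 0.514 -0.214  0.02 ]
scene 385.23368766107893 [1.0916781  0.32917558 0.76651653]
dosing_cup 0.77 [226.  188.8  28.8  31.5]
dosing_cup 0.67 [134.8 184.3  48.   39. ]
dosing_cup 0.61 [251.1 150.3  22.4  31.7]
 mark 0.84 [226.8 188.9] [ 0.553 -0.197 -0.   ]
 mark 0.76 [247.6 150.1] [ 0.388 -0.255  0.   ]
 mark 0.76 [134.9 188.7] [ 0.708 -0.4    0.   ]
 mark 0.52 [224.6 194.8] [ 0.574 -0.187  0.   ]
bowl 0.83 [362.9 241.   68.4  51.8]
 mark 0.94 [358.1 251.5] [ 0.521  0.191 -0.   ]
 mark 0.54 [221.6 192.1] [ 0.571 -0.2    0.   ]
ball_front 0.57 [230.7 173.3  12.    7.6]
 mark 0.59 [233.  176.3] [ 0.519 -0.201  0.02 ]
0.7 [ 0.19520452 -0.5141981   0.19798526] [ 1.79998968e+02 -9.55249273e-04  2.07884514e+01] 0.08534504160742674
```

View pics/a.png

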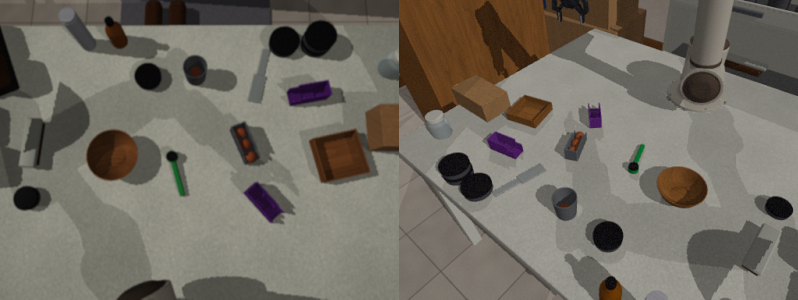

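The left half is the top view. Candidates there: grey oblong cup with balls at (313,185), purple look-alikes at (336,260) and (394,120), and a round grey pot at (250,90). I choose (313,185). The round bowl is at (143,198) and the square tray at (435,200) is not it. Next is a close crop to check the choice and find the pouring end.

Run:
```python
from h import *
a=cam('top');b=cam('scene')
A=cv2.resize(a['pixels'][145:225,275:355],(400,400),interpolation=cv2.INTER_CUBIC)
B=cv2.resize(b['pixels'][150:220,190:260],(400,400),interpolation=cv2.INTER_CUBIC)
cv2.imwrite('pics/c.png',np.hstack([A,B])[:,:,::-1])
for n,c,u in(('top',a,(313,184)),('scene',b,(226,189))):
    for o in finder.outline_of(n,'dosing_cup'):
        if np.hypot(*(np.array(o['extent'][:2])-u))<12:
            m=np.array(o['pixels']).astype(np.uint8); print(n,o['conf'],m.sum(),cv2.minAreaRect(cv2.findNonZero(m)), [at_z(c,*p,.048 if n=='top' else 0.048).round(3)[:2].tolist() for p in cv2.boxPoints(cv2.minAreaRect(cv2.findNonZero(m)))])
    for o in finder.outline_of(n,'bowl'):
        p=np.argwhere(o['pixels'])[:,::-1].astype(np.int32); e=cv2.fitEllipse(cv2.convexHull(p)); print(n,'bowl',o['conf'],e,at_z(c,*e[0],.05),at_z(c,*e[0],.03))
    for i in finder.mark_of(n,'ball_front')+finder.mark_of(n,'ball_middle')+finder.mark_of(n,'ball_back'): print(n,i['conf'],np.round(i['position'],1),at_z(c,*i['position'],.0205).round(3))
```

```text
top 0.92 738 ((313.5005798339844, 181.9104766845703), (51.523738861083984, 24.99732208251953), 68.5522689819336) [[0.597, -0.144], [0.619, -0.196], [0.51, -0.236], [0.49, -0.185]]
top bowl 0.93 ((143.14266967773438, 197.8937225341797), (64.53166198730469, 68.36319732666016), 44.362186431884766) [0.51330186 0.18840888 0.05      ] [0.51619597 0.19499882 0.03      ]
top 0.68 [323.6 197.4] [ 0.523 -0.216  0.02 ]
top 0.73 [312.6 182.8] [ 0.557 -0.192  0.02 ]
top 0.53 [308.7 169.5] [ 0.588 -0.183  0.02 ]
scene 0.82 576 ((224.32192993164062, 187.3082275390625), (23.057106018066406, 37.10204315185547), 20.556047439575195) [[0.649, -0.176], [0.531, -0.237], [0.52, -0.169], [0.636, -0.115]]
scene bowl 0.85 ((362.1815490722656, 238.9830322265625), (51.200687408447266, 65.73011779785156), 108.23160552978516) [0.52110615 0.19095394 0.05      ] [0.50517987 0.18709578 0.03      ]
scene 0.59 [229.3 176. ] [ 0.525 -0.21   0.021]
scene 0.64 [228.2 179.9] [ 0.539 -0.202  0.02 ]
scene 0.44 [224.6 194.7] [ 0.588 -0.173  0.02 ]
```

View pics/c.png

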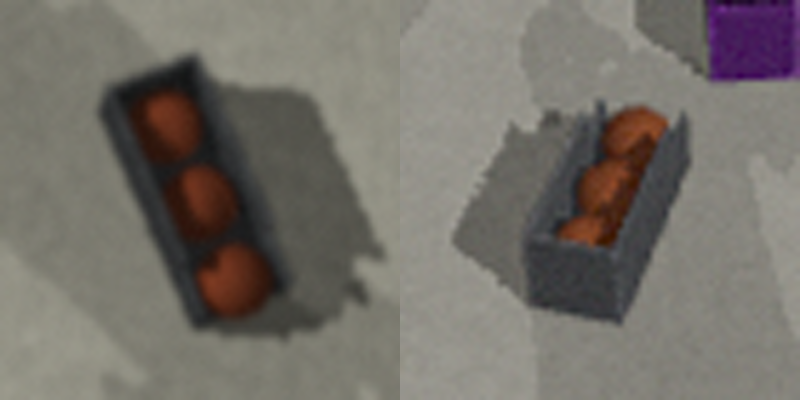

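The chosen grey cup holds three balls: in the left half (top view) the back wall is at the upper left, near crop (150,80), and the open pouring end is at the lower right (240,310), facing the robot. The purple one is separate. I now fit the cup pose from the corners.

Run:
```python
from h import *
from scipy.optimize import least_squares
a=cam('top');b=cam('scene')
P=[(a,(296.6,166),(57,23,48)),(a,(314,156.6),(57,-23,48)),(a,(314,210.6),(-56,23,0)),(a,(332,203),(-56,-23,48)),
(b,(212.4,202.5),(57,-23,0)),(b,(228.5,206.4),(57,23,0)),(b,(213.1,192),(57,-23,48)),(b,(227.6,193.8),(57,23,48)),(b,(240.4,169.6),(-56,23,48)),(b,(225,168.4),(-56,-23,48)),
(a,(308.4,170),(37,0,24)),(a,(315.6,185),(0,0,21)),(a,(322.4,201),(-36,0,21))]
def r(p,s=None):
    c,sn=np.cos(p[2]),np.sin(p[2]);e=[]
    for k,uv,l in P:
        l=np.array(l)/1e3;e+=list(np.subtract(proj(k,[p[0]+c*l[0]-sn*l[1],p[1]+sn*l[0]+c*l[1],l[2]]),uv))
    return np.array(e)
s=least_squares(r,[.555,-.195,.4],loss='soft_l1');print(s.x,np.degrees(s.x[2]),r(s.x).reshape(-1,2).round(1).tolist())
cy=np.degrees(s.x[2]);o=bot.get_obs()
d=np.array([s.x[0],s.x[1],0])-o['ee_pos']
y=np.radians(o['tcp_rot'][2]);print('dyaw',cy-o['tcp_rot'][2],'tool dx,dy mm',1e3*(d[0]*np.cos(y)+d[1]*np.sin(y)),1e3*(d[0]*np.sin(y)-d[1]*np.cos(y)),o['wrist_force'])
```

```text
[ 0.55182573 -0.19519156  0.39659115] 22.722998840850156 [[-0.5, -2.7], [1.0, -0.9], [-0.5, 1.5], [3.5, -1.1], [0.4, -0.5], [0.6, -1.2], [-1.9, -2.5], [0.5, -1.0], [0.2, -5.3], [-0.1, -6.9], [-0.5, -0.1], [-1.5, -0.2], [-2.0, -1.8]]
dyaw 1.9363992914306287 tool dx,dy mm 446.62920055546687 -171.65589311990755 [ 0.17241513  0.47103317 -0.52886265]
```

```bash
python3 -m inch '[[[100,50,-19,0,0,0,0],[100,50,-19,0,0,0,0],[100,50,-19,0,0,0,0],[100,50,-19,0,0,0,0],[100,50,-19,0,0,0,0],[100,50,-19,0,0,0,0],[100,50,-19,0,0,0,0],[100,50,-19,0,0,0,-1.9]]]'; python3 -m inch '[[[100,48,-19,20,0,0,0],[100,0,0,20,0,0,0],[100,0,0,0,0,0,0]]]'
python3 - <<'E'
from h import *
a=cam('top','d.png');b=cam('scene');o=bot.get_obs()
y=np.radians(o['tcp_rot'][2]);d=np.array([.5518,-.1952])-o['ee_pos'][:2];print(o['ee_pos'],o['tcp_rot'],1e3*(d[0]*np.cos(y)+d[1]*np.sin(y)),1e3*(d[0]*np.sin(y)-d[1]*np.cos(y)))
A=cv2.resize(a['pixels'][125:225,265:365],(400,400),interpolation=cv2.INTER_CUBIC)
B=cv2.resize(b['pixels'][120:220,170:270],(400,400),interpolation=cv2.INTER_CUBIC)
cv2.imwrite('pics/d.png',np.hstack([A,B])[:,:,::-1])
E
```

```text
time: 2.4
ee_pos: [0.5164, -0.2288, 0.1981]
tcp_rot: [180.0, -0.0, 22.7]
wrist_force: [0.4, -0.4, 0.5]
opening: 0.0853
grasp_force: 0.0
time: 2.78
ee_pos: [0.5516, -0.1933, 0.1563]
tcp_rot: [-179.9, 0.1, 22.7]
wrist_force: [-0.3, 0.9, 0.2]
opening: 0.0853
grasp_force: 0.0
[ 0.55195823 -0.19439848  0.15866982] [ 1.79988116e+02 -9.93325053e-03  2.26595232e+01] -0.4548088152045045 0.6786929938477407
```

View pics/d.png

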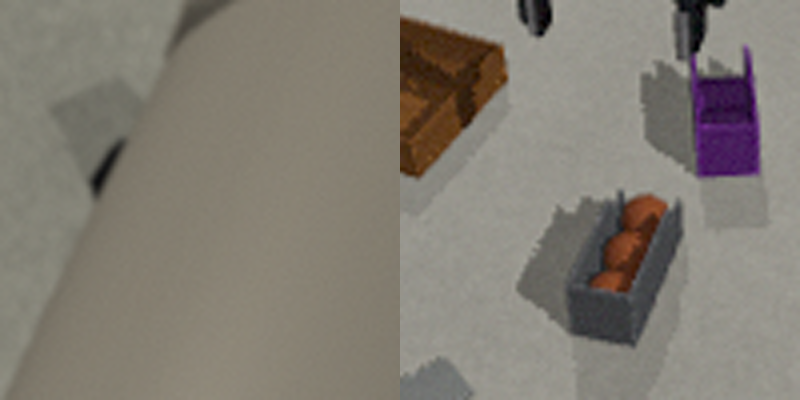

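The top view is blocked by the arm. In the scene view the fingertips hang at crop (537,30) and (690,50), on either side of the line above the cup at (625,265), so the position agrees. I'll descend now.

```bash
python3 -m inch '[[[100,0,1,30,0,0,0],[100,0,0,30,0,0,0],[100,0,0,25,0,0,0],[100,0,0,20,0,0,0],[100,0,0,15,0,0,0],[100,0,0,15,0,0,0],[100,0,0,10,0,0,0],[100,0,0,0,0,0,0]]]'
python3 - <<'E'
from h import *
b=cam('scene');B=cv2.resize(b['pixels'][120:220,170:270],(500,500),interpolation=cv2.INTER_CUBIC)
cv2.imwrite('pics/e.png',B[:,:,::-1])
E
```

```text
time: 3.88
ee_pos: [0.5522, -0.1949, 0.0124]
tcp_rot: [-180.0, 0.0, 22.7]
wrist_force: [-0.2, 0.3, -0.6]
opening: 0.0852
grasp_force: 0.0
```

View pics/e.png

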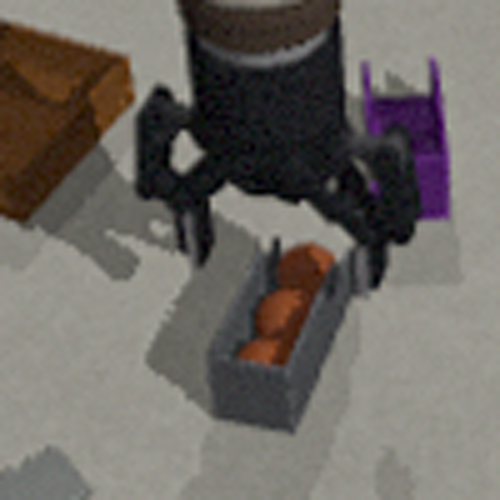

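Run:
```python
from h import *
b=cam('scene');c,s=np.cos(np.radians(22.7)),np.sin(np.radians(22.7))
for l in [(0,43,25),(0,-43,25),(0,43,12),(0,55,25),(0,-55,25),(57,23,0),(57,-23,0),(57,23,48),(57,-23,48),(-56,23,48),(-56,-23,48),(-56,23,0),(0,0,21),(37,0,24),(-36,0,21)]:
    l2=np.array(l)/1e3;u,v=proj(b,[.5522+c*l2[0]-s*l2[1],-.1949+s*l2[0]+c*l2[1],l2[2]]);print(l,round((u-170)*5),round((v-120)*5))
```

```text
(0, 43, 25) 360 327
(0, -43, 25) 210 299
(0, 43, 12) 361 344
(0, 55, 25) 382 331
(0, -55, 25) 190 295
(57, 23, 0) 296 427
(57, -23, 0) 214 410
(57, 23, 48) 290 365
(57, -23, 48) 206 348
(-56, 23, 48) 353 222
(-56, -23, 48) 274 208
(-56, 23, 0) 356 284
(0, 0, 21) 285 318
(37, 0, 24) 263 361
(-36, 0, 21) 305 274
```

Run:
```python
from h import *
b=cam('scene');c,s=np.cos(np.radians(22.7)),np.sin(np.radians(22.7))
for z in (158,171,185,200):
  for y in (-45,45):
    u,v=proj(b,[.552-s*y/1e3,-.1944+c*y/1e3,z/1e3]);print(z,y,round(u,1),round(v,1))
B=cv2.resize(b['pixels'][145:205,195:255],(600,600),interpolation=cv2.INTER_CUBIC);B=cv2.convertScaleAbs(B,alpha=1.5)
cv2.imwrite('pics/f.png',B[:,:,::-1])
```

```text
158 -45 206.8 141.7
158 45 241.3 147.6
171 -45 206.3 137.6
171 45 241.1 143.4
185 -45 205.8 133.1
185 45 240.9 138.9
200 -45 205.1 128.1
200 45 240.7 133.9
```

View pics/f.png

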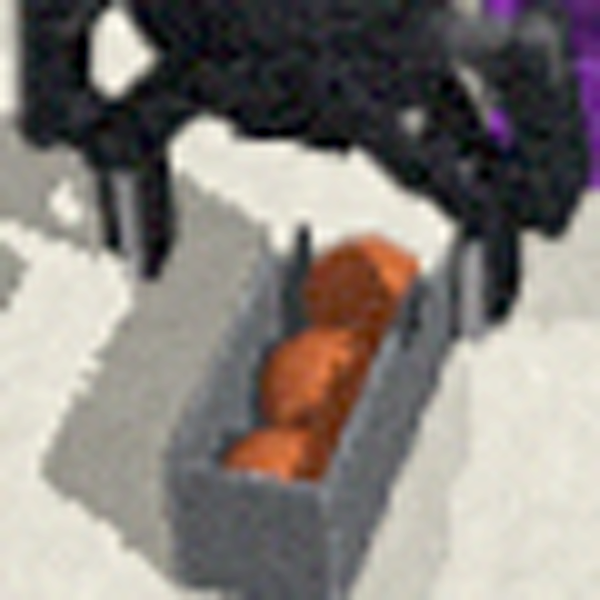

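The balls and cup corners match their predicted pixels. The fingertips, at about f(145,275) and f(480,330), lie some 8 px higher than the reported pose implies. They are either higher than reported or nearer the pouring end. I'll close partly, staying off the walls, and look again.

```bash
python3 -m inch '[[[66,0,0,4,0,0,0],[66,0,0,0,0,0,0],[66,0,0,0,0,0,0],[66,0,0,0,0,0,0]]]' 20
python3 - <<'E'
from h import *
b=cam('scene');print(bot.get_obs()['opening'],bot.get_obs()['q'])
B=cv2.resize(b['pixels'][110:210,180:280],(600,600),interpolation=cv2.INTER_CUBIC);B=cv2.convertScaleAbs(B,alpha=1.5)
cv2.imwrite('pics/g.png',B[:,:,::-1])
E
```

```text
time: 4.53
ee_pos: [0.5526, -0.195, 0.0091]
tcp_rot: [180.0, -0.0, 22.7]
wrist_force: [0.4, -0.9, -0.3]
opening: 0.056
grasp_force: 0.0
0.05645669343011985 [-1.94405734e+01  1.04092091e+01 -4.82794226e+00  7.47562038e+01
  8.23191164e-05  1.37871804e+02]
```

View pics/g.png

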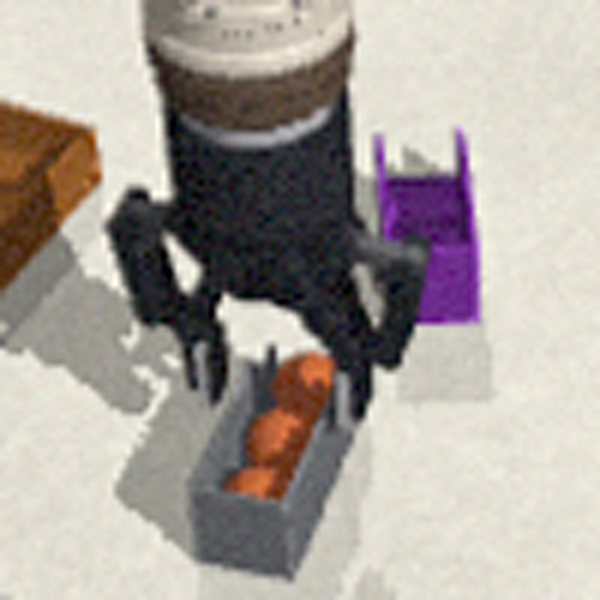

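Run:
```python
from h import *
b=cam('scene');print(proj(b,[0,0,0]),[at_z(b,227.4,178.7,z).round(3).tolist() for z in(.01,.02,.03,.04,.05,.06,.07)])
# left tip and its shadow; cup rear-left edge shadow gives light direction
S=lambda g:(g[0]/6+180,g[1]/6+110)
c,s=np.cos(np.radians(22.7)),np.sin(np.radians(22.7))
k=np.array([.5522+c*.057+s*.023,-.1949+s*.057-c*.023,.048]); sh=at_z(b,*S((118,492)),0); L=(sh-k)/.048
print('light',L)
for tip,shd in(((217,402),(140,412)),((212,402),(150,412))):
  g=at_z(b,*S(shd),0)
  for z in (.015,.03,.04,.05,.06): p=g-L*z; print(z,np.round(np.array(proj(b,p))*6-np.array([1080,660])),end=' ')
  print(tip)
```

```text
(np.float64(379.2575904904194), np.float64(120.48789921237301)) [[0.529, -0.215, 0.01], [0.536, -0.207, 0.02], [0.544, -0.2, 0.03], [0.551, -0.193, 0.04], [0.559, -0.186, 0.05], [0.566, -0.179, 0.06], [0.573, -0.172, 0.07]]
light [-0.12299696 -1.12935737 -1.        ]
0.015 [160. 407.] 0.03 [182. 401.] 0.04 [196. 397.] 0.05 [211. 393.] 0.06 [226. 389.] (217, 402)
0.015 [171. 407.] 0.03 [192. 401.] 0.04 [207. 397.] 0.05 [222. 393.] 0.06 [237. 389.] (212, 402)
```

Back-projecting the fingertip midpoint, g(285,413), onto the tool axis puts the tips at z of about 0.04. Their shadow at g(140,412) agrees. So they hang high on the wall, well above the reported 0.009. I'll descend in small guarded steps, watching the force.

```bash
python3 -m inch '[[[66,0,0,3,0,0,0],[66,0,0,0,0,0,0]]]';python3 -m inch '[[[66,0,0,3,0,0,0],[66,0,0,0,0,0,0]]]'
```

```text
time: 4.88
ee_pos: [0.5523, -0.1949, 0.0056]
tcp_rot: [-180.0, 0.0, 22.7]
wrist_force: [-0.1, -0.3, -0.2]
opening: 0.0562
grasp_force: 0.0
time: 5.12
ee_pos: [0.5524, -0.195, 0.0026]
tcp_rot: [-180.0, 0.0, 22.7]
wrist_force: [-0.5, 0.8, 0.5]
opening: 0.056
grasp_force: 0.0
```

```bash
python3 -m inch '[[[66,0,0,2,0,0,0],[66,0,0,0,0,0,0]]]';python3 -m inch '[[[66,0,0,2,0,0,0],[66,0,0,0,0,0,0]]]';python3 -m inch '[[[66,0,0,2,0,0,0],[66,0,0,0,0,0,0]]]'
```

```text
time: 5.38
ee_pos: [0.5525, -0.195, 0.0008]
tcp_rot: [-180.0, 0.0, 22.7]
wrist_force: [-0.3, -0.3, -0.5]
opening: 0.0564
grasp_force: 0.0
time: 5.62
ee_pos: [0.5525, -0.195, -0.0012]
tcp_rot: [-180.0, 0.0, 22.7]
wrist_force: [0.3, 0.0, 0.2]
opening: 0.0566
grasp_force: 0.0
time: 5.88
ee_pos: [0.5524, -0.195, -0.0032]
tcp_rot: [-180.0, 0.0, 22.7]
wrist_force: [-0.2, -0.4, 0.3]
opening: 0.0562
grasp_force: 0.0
```

```bash
for i in 1; do python3 -m inch '[[[66,0,0,2,0,0,0],[66,0,0,2,0,0,0],[66,0,0,0,0,0,0]]]'; done | grep -E 'ee_pos|wrist'; python3 -m inch '[[[66,0,0,2,0,0,0],[66,0,0,2,0,0,0],[66,0,0,0,0,0,0]]]' | grep -E 'ee_pos|wrist'
python3 - <<'E'
from h import *
b=cam('scene')
B=cv2.resize(b['pixels'][110:210,180:280],(600,600),interpolation=cv2.INTER_CUBIC);B=cv2.convertScaleAbs(B,alpha=1.5)
cv2.imwrite('pics/h.png',B[:,:,::-1])
E
```

```text
ee_pos: [0.5524, -0.195, -0.0073]
wrist_force: [-0.4, -0.4, 0.1]
ee_pos: [0.5524, -0.195, -0.0113]
wrist_force: [-0.6, 0.7, 0.3]
```

View pics/h.png

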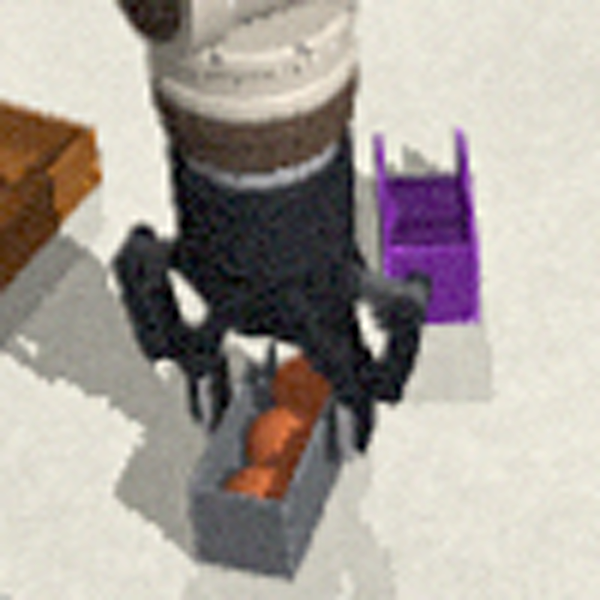

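The tips, h(210,430) and h(350,458), now straddle the cup walls about mid-height, with no contact force. I'll go 4 mm lower and close.

```bash
python3 -m inch '[[[66,0,0,2,0,0,0],[66,0,0,2,0,0,0],[60,0,0,0,0,0,0],[57,0,0,0,0,0,0],[54,0,0,0,0,0,0],[52,0,0,0,0,0,0],[50,0,0,0,0,0,0],[48,0,0,0,0,0,0]]]' 20;  python3 -m inch '[[[40,0,0,0,0,0,0],[30,0,0,0,0,0,0],[20,0,0,0,0,0,0],[20,0,0,0,0,0,0]]]' 45
```

```text
time: 7.68
ee_pos: [0.5527, -0.1953, -0.0147]
tcp_rot: [180.0, -0.0, 22.7]
wrist_force: [0.0, -2.4, 4.0]
opening: 0.0457
grasp_force: 21.7
time: 8.18
ee_pos: [0.5528, -0.1952, -0.0146]
tcp_rot: [180.0, -0.0, 22.7]
wrist_force: [-0.3, -2.7, 5.1]
opening: 0.0455
grasp_force: 47.1
```

```bash
python3 -m inch '[[[20,0,0,-2,0,0,0],[20,0,0,-4,0,0,0],[20,0,0,-6,0,0,0],[20,0,0,-8,0,0,0],[20,0,0,-10,0,0,0],[20,0,0,-12,0,0,0],[20,0,0,-14,0,0,0],[20,0,0,-14,0,0,0]]]' 50
python3 -m inch '[[[20,0,0,-14,0,0,0],[20,0,0,-14,0,0,0],[20,0,0,-10,0,0,0],[20,0,0,-8,0,0,0],[20,0,0,-6,0,0,0],[20,0,0,-3,0,0,0],[20,0,0,0,0,0,0],[20,0,0,0,0,0,0]]]'
python3 - <<'E'
from h import *
b=cam('scene');a=cam('top')
fs=[bot.get_obs()['wrist_force']]
for i in range(4): cam('top'); fs.append(bot.get_obs()['wrist_force'])
print(np.array(fs).round(2).tolist(),bot.get_obs()['torque'])
B=cv2.resize(b['pixels'][90:200,150:290],(763,600),interpolation=cv2.INTER_CUBIC);B=cv2.convertScaleAbs(B,alpha=1.4)
cv2.imwrite('pics/i.png',B[:,:,::-1])
E
```

```text
time: 9.18
ee_pos: [0.5527, -0.1951, 0.0562]
tcp_rot: [180.0, -0.0, 22.7]
wrist_force: [0.0, -0.8, -2.5]
opening: 0.0451
grasp_force: 51.3
time: 10.18
ee_pos: [0.5524, -0.195, 0.1096]
tcp_rot: [-180.0, 0.0, 22.7]
wrist_force: [-0.8, 0.4, -1.9]
opening: 0.045
grasp_force: 51.3
[[0.43, -0.51, -2.41], [-0.39, 0.76, -1.69], [0.18, -0.14, -2.28], [-0.17, 0.34, -2.41], [0.08, -0.01, -2.95]] [ 0.00896847 -0.00790922  0.03495417]
```

View pics/i.png

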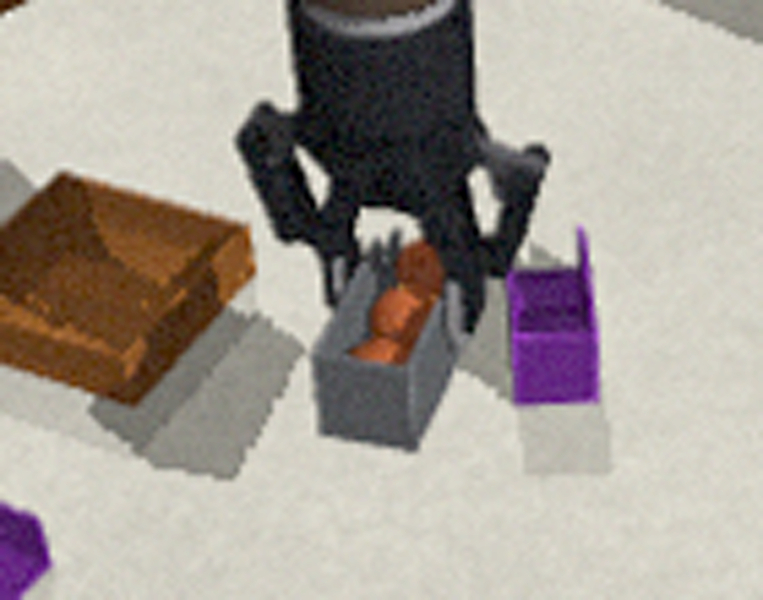

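Cup in hand with all three balls showing, at i(380,350), (397,310) and (420,270), and the wrist reads 2.4 N as it should. I'll carry it smoothly to the bowl, whose centre I take as (0.517, 0.190).

```bash
python3 -m inch '[[[20,1.4,-2.6,0,0,0,0],[20,2.8,-5.3,0,0,0,0],[20,4.2,-7.9,0,0,0,0],[20,5.6,-10.6,0,0,0,0],[20,7,-13.2,0,0,0,0],[20,8.5,-15.9,0,0,0,0],[20,10.3,-19.4,0,0,0,0],[20,12.2,-23,0,0,0,0]]]' | grep ee_pos
python3 -m inch '[[[20,12.2,-23,0,0,0,0],[20,12.2,-23,0,0,0,0],[20,12.2,-23,0,0,0,0],[20,12.2,-23,0,0,0,0],[20,12.2,-23,0,0,0,0],[20,12.2,-23,0,0,0,0],[20,12.2,-23,0,0,0,0],[20,12.2,-23,0,0,0,0]]]' | grep ee_pos
python3 -m inch '[[[20,11.3,-21.2,0,0,0,0],[20,9.4,-17.7,0,0,0,0],[20,8,-15,0,0,0,0],[20,6.1,-11.5,0,0,0,0],[20,4.7,-8.8,0,0,0,0],[20,3.3,-6.2,0,0,0,0],[20,2.4,-4.4,0,0,0,0],[20,1.4,-2.6,0,0,0,0]]]'
python3 -m inch '[[[20,0,0,0,0,0.5,0],[20,0,0,0,0,1,0],[20,0,0,0,0,1.5,0],[20,0,0,0,0,1.5,0],[20,0,0,0,0,1.5,0],[20,0,0,0,0,1.5,0],[20,0,0,0,0,0.5,0],[20,0,0,0,0,0,0]]]'
python3 - <<'E'
from h import *
b=cam('scene');print(bot.get_obs()['q'])
B=cv2.resize(b['pixels'][150:280,290:430],(646,600),interpolation=cv2.INTER_CUBIC);B=cv2.convertScaleAbs(B,alpha=1.4)
cv2.imwrite('pics/j.png',B[:,:,::-1])
E
```

```text
ee_pos: [0.5628, -0.0831, 0.11]
ee_pos: [0.5815, 0.1247, 0.11]
time: 13.48
ee_pos: [0.5912, 0.2214, 0.11]
tcp_rot: [180.0, 0.0, 22.7]
wrist_force: [0.9, -0.9, -2.9]
opening: 0.0451
grasp_force: 51.4
time: 14.48
ee_pos: [0.591, 0.2213, 0.1101]
tcp_rot: [-180.0, -8.0, 22.7]
wrist_force: [0.2, 0.7, -2.3]
opening: 0.0453
grasp_force: 51.4
[ 20.36917569   6.40874736   1.40121308  76.99665561   0.32281
 177.70542783]
```

View pics/j.png

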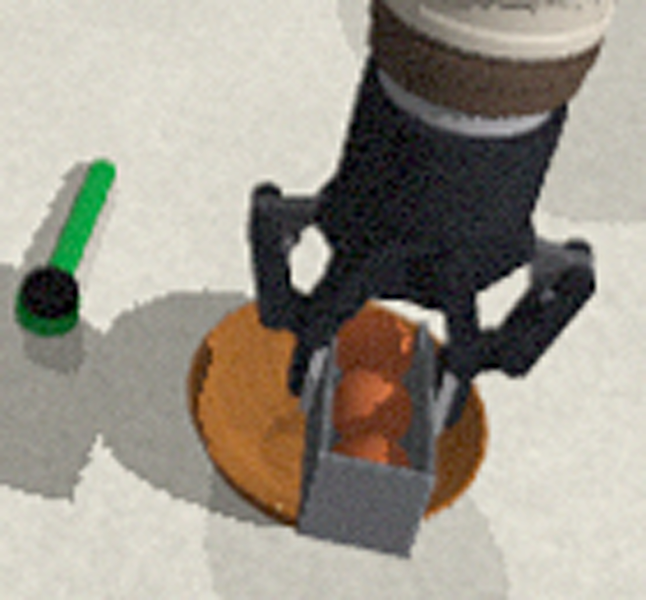

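The cup, with three balls at j(370,455), (372,400) and (375,340), is over the round bowl (j(340,410)), tilted 8 deg. I'll check the pivot model against the back-wall corners j(298,525), (408,555), (318,452) and (432,475).

```bash
cat >> h.py <<'E'
def cupmodel(off,o=None):
    """cup->world (mm local points) assuming TCP sits at local z=off mm, cup x along tool x, cup z = -tool z"""
    from scipy.spatial.transform import Rotation as Ro
    o=o or bot.get_obs();R=Ro.from_euler('xyz',o['tcp_rot'],degrees=True).as_matrix()
    C=np.column_stack([R[:,0],-R[:,1],-R[:,2]]);return lambda l:np.array(o['ee_pos'])+C@(np.array(l)-[0,0,off])/1e3
E
python3 - <<'E'
from h import *
b=cam('scene')
uv=np.array([(298,525),(408,555),(318,452),(432,475)])/4.614+[290,150]
for off,dz in((-14.7,0),(14,.0287)):
    m=cupmodel(off)
    print(off,[np.round(np.array(proj(b,m(l)+[0,0,dz]))-q,1).tolist() for l,q in zip([(57,-23,0),(57,23,0),(57,-23,48),(57,23,48)],uv)],'lip',m((-56,0,3))+[0,0,dz])
for n in('scene','top'):
    c=cam(n)
    for th in('ball_front','dosing_cup','bowl'):
        for k in finder.outline_of(n,th): print(n,th,k['conf'],np.round(k['extent']))
E
```

```text
-14.7 [[-0.8, -0.1], [-0.3, -1.4], [-0.3, -1.6], [0.4, -1.3]] lip [0.53775944 0.19909541 0.11971171]
14 [[-1.0, 1.5], [-0.4, 0.3], [-0.5, 0.1], [0.4, 0.3]] lip [0.54144058 0.20063594 0.11999049]
scene ball_front 0.44 [370. 225.  17.  11.]
scene dosing_cup 0.81 [250. 147.  22.  28.]
scene dosing_cup 0.64 [367. 248.  30.  47.]
scene bowl 0.71 [364. 239.  66.  46.]
top ball_front 0.59 [123. 175.  18.  18.]
top dosing_cup 0.85 [396. 117.  57.  30.]
top dosing_cup 0.71 [120. 153.  38.  61.]
top dosing_cup 0.56 [334. 261.  50.  48.]
top bowl 0.7 [145. 199.  65.  64.]
```

```bash
python3 -m inch '[[[20,0,0,0,0,1,0],[20,0,0,0,0,1.5,0],[20,0,0,0,0,2,0],[20,0,0,0,0,2,0],[20,0,0,0,0,2,0],[20,0,0,0,0,2,0],[20,0,0,0,0,1,0],[20,0,0,0,0,0.5,0]]]' | grep -E 'rot|wrist'
python3 -m inch '[[[20,-0.3,0,0.9,0,0,0],[20,-1,0,2.8,0,0,0],[20,-1.7,0,4.7,0,0,0],[20,-1.7,0,4.7,0,0,0],[20,-1.4,0,3.8,0,0,0],[20,-1,0,2.8,0,0,0],[20,-0.3,0,0.9,0,0,0],[20,0,0,0,0,0,0]]]'
python3 - <<'E'
from h import *
ms=[cupmodel(-14.7),cupmodel(14)]
for n in('scene','top'):
    c=cam(n)
    for th in('ball_front','ball_middle','ball_back'):
        for k in finder.mark_of(n,th): print(n,th,k['conf'],np.round(k['position'],1))
    for k in finder.outline_of(n,'dosing_cup'):
        e=k['extent']
        if e[0]>300 if n=='scene' else e[0]<200: print(n,'cup',k['conf'],np.round(e,1))
    for m,dz in zip(ms,(0,.0287)):
        P=np.array([proj(c,m(l)+[0,0,dz]) for l in [(x,y,z) for x in(-56,57) for y in(-23,23) for z in(0,48)]])
        lo,hi=P.min(0),P.max(0);print(' pred',np.round([*(lo+hi)/2,*(hi-lo)],1),'lip',(m((-56,0,3))+[0,0,dz]).round(3),'balls',[np.round(proj(c,m((x,0,20.5))+[0,0,dz])).tolist() for x in(-36,0,37)])
    if n=='top':
        r=np.array(c['pixels'][155:205,105:140]).astype(int)
        print(c['pixels'].shape)
    cv2.imwrite('pics/k_%s.png'%n,c['pixels'][:,:,::-1])
E
```

```text
tcp_rot: [180.0, -20.1, 22.7]
wrist_force: [0.3, -0.2, -2.0]
time: 16.98
ee_pos: [0.5912, 0.2215, 0.0882]
tcp_rot: [-180.0, -20.0, 22.7]
wrist_force: [-0.1, -0.3, -2.6]
opening: 0.045
grasp_force: 51.4
scene ball_front 0.7 [368.1 235.6]
scene ball_middle 0.5 [365.7 239.6]
scene ball_back 0.58 [369.  251.4]
scene cup 0.61 [367.6 249.7  30.9  40. ]
 pred [367.9 242.7  29.6  53.5] lip [0.537 0.199 0.086] balls [[367.0, 234.0], [367.0, 243.0], [367.0, 253.0]]
 pred [367.7 246.1  29.9  54.4] lip [0.546 0.203 0.087] balls [[367.0, 237.0], [367.0, 246.0], [367.0, 256.0]]
top ball_front 0.5 [151.2 200.5]
top ball_front 0.49 [131.3 181.2]
top ball_back 0.72 [110.7 145. ]
top cup 0.98 [117.7 158.4  48.3  57.5]
 pred [119.1 161.3  50.   60.9] lip [0.537 0.199 0.086] balls [[128.0, 177.0], [121.0, 161.0], [113.0, 144.0]]
 pred [117.3 156.7  50.1  61. ] lip [0.546 0.203 0.087] balls [[126.0, 172.0], [119.0, 156.0], [111.0, 140.0]]
(384, 512, 3)
```

```bash
cat > w.py <<'E'
from h import *
fs=[]
for n in('scene','top')*4:
    c=cam(n);fs.append(bot.get_obs()['wrist_force'][2])
o=bot.get_obs();print('t',round(o['time'],2),'pitch',round(o['tcp_rot'][1],1),'Fz',np.mean(fs).round(2),np.std(fs).round(2))
m=cupmodel(-14.7,o)
for n in('scene','top'):
    c=cam(n);x=cv2.cvtColor(c['pixels'],cv2.COLOR_RGB2HSV)
    print(n,'cup balls pred',[np.round(proj(c,m((x,0,20.5)))).astype(int).tolist() for x in(-36,0,37)],'seen',[(round(k['conf'],2),np.round(k['extent']).astype(int).tolist()) for k in finder.outline_of(n,'ball_front')])
    cv2.imwrite('pics/%s_%.1f.png'%(n,o['time']),c['pixels'][:,:,::-1])
E
python3 w.py; python3 -m inch '[[[20,0,0,0,0,0.5,0],[20,0,0,0,0,0.5,0],[20,0,0,0,0,0.5,0],[20,0,0,0,0,0.5,0],[20,0,0,0,0,0.5,0],[20,0,0,0,0,0.5,0],[20,0,0,0,0,0.5,0],[20,0,0,0,0,0.5,0]]]' | grep -E 'rot|wrist'; python3 w.py
```

```text
t 17.88 pitch -20.0 Fz -2.39 0.45
scene cup balls pred [[367, 234], [367, 243], [367, 253]] seen []
top cup balls pred [[128, 177], [121, 161], [113, 144]] seen [(0.47, [130, 181, 15, 17])]
tcp_rot: [180.0, -24.0, 22.7]
wrist_force: [0.6, -0.1, -3.5]
t 19.48 pitch -24.0 Fz -2.23 0.35
scene cup balls pred [[367, 234], [367, 242], [367, 251]] seen []
top cup balls pred [[129, 178], [121, 162], [113, 145]] seen []
```

```bash
python3 -m inch '[[[20,0,0,0,0,0.5,0],[20,0,0,0,0,0.5,0],[20,0,0,0,0,0.5,0],[20,0,0,0,0,0.5,0],[20,0,0,0,0,0.5,0],[20,0,0,0,0,0.5,0],[20,0,0,0,0,0.5,0],[20,0,0,0,0,0.5,0]]]' | grep -E 'rot|wrist'; python3 w.py
```

```text
tcp_rot: [180.0, -28.0, 22.7]
wrist_force: [-0.4, 0.3, -1.9]
t 21.07 pitch -28.0 Fz -1.99 0.5
scene cup balls pred [[366, 235], [367, 241], [368, 249]] seen []
top cup balls pred [[129, 178], [122, 163], [114, 147]] seen [(0.48, [151, 211, 18, 11])]
```

```bash
ls pics
cat > cmp.py <<'E'
import cv2,sys,glob,numpy as np,re
def L(n):
    f=sorted(glob.glob('pics/%s_*.png'%n),key=lambda s:float(re.findall(r'_([\d.]+)\.png',s)[0]) if re.findall(r'_([\d.]+)\.png',s) else 0)
    return f
for n,(c0,c1,r0,r1) in(('top',(95,185,130,240)),('scene',(320,410,205,275))):
    f=L(n);A,B=[cv2.GaussianBlur(cv2.imread(x),(3,3),0).astype(int)[r0:r1,c0:c1] for x in f[-2:]]
    d=(np.abs(A-B).sum(2)>60).astype(np.uint8)
    k,_,s,ce=cv2.connectedComponentsWithStats(d)
    print(f[-2:],[(ce[i].round()+[c0,r0],int(s[i,4]),A[_==i].mean(0).round()[::-1],B[_==i].mean(0).round()[::-1]) for i in range(1,k) if s[i,4]>12])
E
python3 cmp.py
```

```text
a.png
c.png
d.png
e.png
f.png
g.png
h.png
i.png
j.png
k_scene.png
k_top.png
scene_17.9.png
scene_19.5.png
scene_21.1.png
top.png
top_17.9.png
top_19.5.png
top_21.1.png
['pics/top_19.5.png', 'pics/top_21.1.png'] [(array([115., 133.]), 31, array([70., 70., 66.]), array([95., 95., 89.])), (array([ 98., 155.]), 52, array([52., 50., 44.]), array([77., 77., 71.])), (array([137., 153.]), 57, array([63., 63., 59.]), array([124., 123., 113.])), (array([114., 157.]), 17, array([8., 8., 8.]), array([37., 27., 24.])), (array([139., 158.]), 13, array([42., 43., 44.]), array([17., 17., 19.])), (array([131., 161.]), 19, array([35., 34., 35.]), array([11., 11., 13.])), (array([107., 167.]), 164, array([67., 64., 56.]), array([31., 29., 27.])), (array([145., 166.]), 35, array([88., 69., 54.]), array([37., 36., 35.])), (array([128., 181.]), 71, array([70., 36., 24.]), array([15., 14., 15.])), (array([133., 179.]), 14, array([69., 32., 18.]), array([40., 42., 42.])), (array([120., 193.]), 118, array([50., 35., 24.]), array([78., 73., 65.])), (array([143., 210.]), 22, array([74., 43., 21.]), array([121.
[... 211 characters left out ...]
.png'] [(array([358., 208.]), 14, array([98., 97., 92.]), array([72., 71., 68.])), (array([393., 208.]), 32, array([65., 65., 65.]), array([125., 123., 118.])), (array([396., 217.]), 45, array([107., 106., 101.]), array([68., 67., 65.])), (array([374., 213.]), 64, array([52., 51., 50.]), array([113., 110., 103.])), (array([401., 224.]), 83, array([60., 59., 59.]), array([113., 110., 105.])), (array([350., 238.]), 45, array([101.,  64.,  31.]), array([59., 36., 17.])), (array([372., 243.]), 47, array([66., 42., 32.]), array([72., 72., 73.])), (array([359., 264.]), 19, array([76., 74., 75.]), array([67., 49., 33.])), (array([374., 267.]), 21, array([86., 85., 86.]), array([126., 124., 117.]))]
```

The front ball has left: cup pixel (128,181) went from terracotta to grey, a ball shows in the bowl near (150,211), and Fz dropped by about 0.4 N. On to the middle one.

```bash
python3 -m inch '[[[20,0,0,0,0,0.5,0],[20,0,0,0,0,1,0],[20,0,0,0,0,1,0],[20,0,0,0,0,1,0],[20,0,0,0,0,1,0],[20,0,0,0,0,1,0],[20,0,0,0,0,0.5,0],[20,0,0,0,0,0.5,0]]]' | grep -E 'rot|wrist'; python3 w.py;python3 -m inch '[[[20,0,0,0,0,0.5,0],[20,0,0,0,0,0.5,0],[20,0,0,0,0,0.5,0],[20,0,0,0,0,0.5,0],[20,0,0,0,0,0,0],[20,0,0,0,0,0,0]]]' | grep -E 'rot|wrist'; python3 w.py; python3 cmp.py | head -1
```

```text
tcp_rot: [-180.0, -34.5, 22.7]
wrist_force: [0.3, 0.2, -1.5]
t 22.68 pitch -34.5 Fz -1.75 0.43
scene cup balls pred [[366, 236], [367, 241], [368, 246]] seen []
top cup balls pred [[131, 180], [123, 165], [114, 149]] seen [(0.5, [146, 201, 14, 15])]
tcp_rot: [180.0, -36.5, 22.7]
wrist_force: [-0.1, -0.2, -2.4]
t 24.02 pitch -36.5 Fz -1.98 0.33
scene cup balls pred [[366, 236], [367, 241], [368, 246]] seen []
top cup balls pred [[131, 180], [123, 165], [114, 150]] seen [(0.56, [148, 199, 13, 15])]
['pics/top_22.7.png', 'pics/top_24.0.png'] [(array([142., 159.]), 26, array([64., 64., 60.]), array([98., 97., 90.])), (array([101., 173.]), 66, array([30., 30., 30.]), array([70., 70., 65.])), (array([105., 203.]), 724, array([77., 72., 64.]), array([71., 65., 57.])), (array([122., 202.]), 17, array([92., 87., 77.]), array([66., 63., 56.])), (array([133., 218.]), 62, array([52., 36., 24.]), array([79., 73., 64.]))]
```

Still two in the cup and one in the bowl at (148,199). I'll go on in smaller steps.

```bash
python3 -m inch '[[[20,0,0,0,0,0.5,0],[20,0,0,0,0,0.5,0],[20,0,0,0,0,0.5,0],[20,0,0,0,0,0.5,0],[20,0,0,0,0,0.5,0],[20,0,0,0,0,0,0],[20,0,0,0,0,0,0],[20,0,0,0,0,0,0]]]' | grep -E 'rot|wrist'; python3 w.py; python3 cmp.py
```

```text
tcp_rot: [-180.0, -39.0, 22.7]
wrist_force: [0.9, 0.4, -2.1]
t 25.62 pitch -39.0 Fz -1.88 0.52
scene cup balls pred [[366, 237], [367, 240], [368, 245]] seen []
top cup balls pred [[131, 180], [123, 166], [115, 151]] seen [(0.64, [146, 202, 19, 17])]
['pics/top_24.0.png', 'pics/top_25.6.png'] [(array([142., 161.]), 28, array([58., 58., 54.]), array([96., 96., 87.])), (array([101., 176.]), 55, array([33., 33., 33.]), array([68., 68., 64.])), (array([152., 179.]), 14, array([86., 50., 26.]), array([37., 26., 19.])), (array([108., 212.]), 1034, array([78., 73., 65.]), array([73., 67., 59.])), (array([126., 209.]), 21, array([92., 88., 78.]), array([66., 63., 56.])), (array([136., 221.]), 66, array([54., 37., 24.]), array([80., 75., 66.])), (array([139., 236.]), 22, array([89., 87., 78.]), array([127., 125., 114.]))]
['pics/scene_24.0.png', 'pics/scene_25.6.png'] [(array([401., 219.]), 56, array([77., 77., 75.]), array([109., 107., 103.])), (array([372., 209.]), 33, array([80., 79., 77.]), array([109., 108., 103.])), (array([374., 236.]), 23, array([60., 47., 40.]), array([74., 73., 73.])), (array([364., 258.]), 13, array([74., 71., 69.]), array([63., 46., 34.]))]
```

```bash
python3 -m inch '[[[20,0,0,0,0,0.5,0],[20,0,0,0,0,0.5,0],[20,0,0,0,0,0.5,0],[20,0,0,0,0,0.5,0],[20,0,0,0,0,0,0],[20,0,0,0,0,0,0],[20,0,0,0,0,0,0]]]' | grep -E 'rot|wrist'; python3 w.py; python3 cmp.py|head -1
```

```text
tcp_rot: [180.0, -41.0, 22.7]
wrist_force: [0.9, 0.2, -2.3]
t 27.1 pitch -41.0 Fz -1.16 0.5
scene cup balls pred [[365, 237], [367, 240], [368, 244]] seen []
top cup balls pred [[132, 180], [124, 166], [115, 151]] seen [(0.65, [147, 193, 13, 16])]
['pics/top_25.6.png', 'pics/top_27.1.png'] [(array([141., 162.]), 20, array([59., 59., 55.]), array([95., 94., 86.])), (array([100., 179.]), 43, array([43., 43., 41.]), array([78., 78., 72.])), (array([156., 191.]), 91, array([102.,  59.,  29.]), array([60., 34., 17.])), (array([142., 191.]), 27, array([51., 29., 15.]), array([107.,  51.,  30.])), (array([111., 216.]), 937, array([87., 81., 72.]), array([70., 64., 56.])), (array([141., 199.]), 35, array([112.,  54.,  32.]), array([54., 28., 17.])), (array([142., 208.]), 20, array([70., 38., 20.]), array([121.,  57.,  34.])), (array([159., 211.]), 51, array([86., 50., 25.]), array([45., 26., 13.])), (array([139., 224.]), 26, array([61., 41., 26.]), array([78., 71., 62.])), (array([138., 234.]), 24, array([133., 130., 118.]), array([93., 90., 80.]))]
```

The ball layout in the bowl changed and the load dropped. I'll tilt back at once, then look.

```bash
python3 -m inch '[[[20,0,0,0,0,-0.5,0],[20,0,0,0,0,-1,0],[20,0,0,0,0,-2,0],[20,0,0,0,0,-3,0],[20,0,0,0,0,-3.5,0],[20,0,0,0,0,-3.5,0],[20,0,0,0,0,-3.5,0],[20,0,0,0,0,-3,0]]]' | grep rot
python3 -m inch '[[[20,0,0,0,0,-3,0],[20,0,0,0,0,-3,0],[20,0,0,0,0,-3,0],[20,0,0,0,0,-3,0],[20,0,0,0,0,-3,0],[20,0,0,0,0,-2.5,0],[20,0,0,0,0,-2,0],[20,0,0,0,0,-1.5,0]]]'
python3 w.py
python3 - <<'E'
from h import *
a=cam('top');b=cam('scene')
A=cv2.resize(a['pixels'][130:240,90:190],(400,440),interpolation=cv2.INTER_CUBIC)
B=cv2.resize(b['pixels'][190:290,310:410],(400,440),interpolation=cv2.INTER_CUBIC)
cv2.imwrite('pics/l.png',cv2.convertScaleAbs(np.hstack([A,B]),alpha=1.6)[:,:,::-1])
E
```

```text
tcp_rot: [180.0, -20.9, 22.7]
time: 29.3
ee_pos: [0.5917, 0.2216, 0.088]
tcp_rot: [-180.0, 0.1, 22.7]
wrist_force: [0.3, 0.4, -1.1]
opening: 0.0447
grasp_force: 53.4
t 29.7 pitch -0.0 Fz -1.34 0.4
scene cup balls pred [[368, 233], [367, 246], [366, 261]] seen []
top cup balls pred [[124, 171], [119, 155], [113, 140]] seen [(0.66, [144, 191, 15, 13])]
```

View pics/l.png

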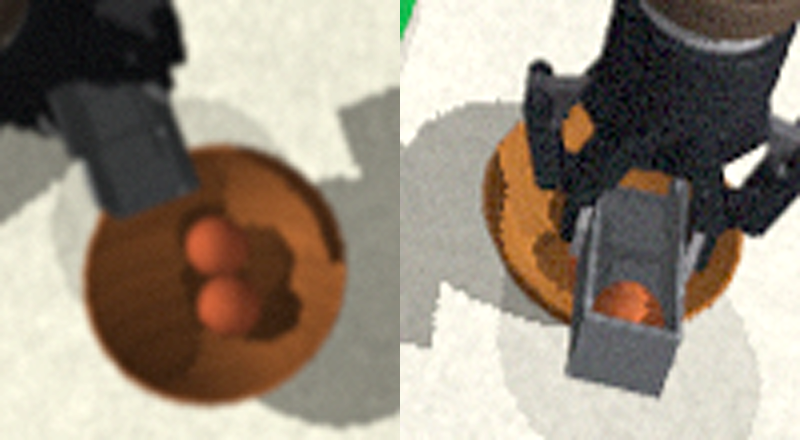

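The top view (left) shows two balls in the bowl at l(215,245) and (230,305). The scene view (right) shows the third ball at l(630,300), at the back of the upright cup. I'll carry the cup back to its original free spot.

```bash
python3 -m inch '[[[20,-1.4,2.6,-3,0,0,0],[20,-2.8,5.3,-5,0,0,0],[20,-4.2,7.9,-5,0,0,0],[20,-5.6,10.6,-5,0,0,0],[20,-7,13.2,-3,0,0,0],[20,-8.5,15.9,-1,0,0,0],[20,-10.3,19.4,0,0,0,0],[20,-12.2,23,0,0,0,0]]]' | grep ee_pos
python3 -m inch '[[[20,-12.2,23,0,0,0,0],[20,-12.2,23,0,0,0,0],[20,-12.2,23,0,0,0,0],[20,-12.2,23,0,0,0,0],[20,-12.2,23,0,0,0,0],[20,-12.2,23,0,0,0,0],[20,-12.2,23,0,0,0,0],[20,-12.2,23,0,0,0,0]]]' | grep ee_pos
python3 -m inch '[[[20,-11.3,21.2,0,0,0,0],[20,-9.4,17.7,0,0,0,0],[20,-8,15,0,0,0,0],[20,-6.1,11.5,0,0,0,0],[20,-4.7,8.8,0,0,0,0],[20,-3.3,6.2,0,0,0,0],[20,-2.4,4.4,0,0,0,0],[20,-1.4,2.6,0,0,0,0]]]'
python3 -m inch '[[[20,0,0,5,0,0,0],[20,0,0,12,0,0,0],[20,0,0,18,0,0,0],[20,0,0,20,0,0,0],[20,0,0,18,0,0,0],[20,0,0,15,0,0,0],[20,0,0,10,0,0,0],[20,0,0,6,0,0,0]]]'
```

```text
ee_pos: [0.5806, 0.1094, 0.1099]
ee_pos: [0.5612, -0.0982, 0.11]
time: 33.0
ee_pos: [0.5527, -0.195, 0.1101]
tcp_rot: [-180.0, -0.0, 22.7]
wrist_force: [-0.5, 0.2, -1.4]
opening: 0.0451
grasp_force: 53.4
time: 34.0
ee_pos: [0.5526, -0.195, 0.0056]
tcp_rot: [-180.0, 0.0, 22.7]
wrist_force: [0.8, -0.3, -1.6]
opening: 0.0451
grasp_force: 53.4
```

Remaining: 20 mm down to −0.0146.

```bash
python3 -m inch '[[[20,0,0,5,0,0,0],[20,0,0,5,0,0,0],[20,0,0,4,0,0,0],[20,0,0,3,0,0,0],[20,0,0,2,0,0,0],[20,0,0,0.5,0,0,0],[20,0,0,0,0,0,0]]]'
```

```text
time: 34.88
ee_pos: [0.5527, -0.195, -0.0133]
tcp_rot: [180.0, -0.0, 22.7]
wrist_force: [-0.9, -0.8, -1.0]
opening: 0.0453
grasp_force: 53.4
```

```bash
python3 -m inch '[[[20,0,0,1,0,0,0],[20,0,0,0,0,0,0],[20,0,0,0,0,0,0]]]' | grep -E 'ee_|wrist'; python3 -m inch '[[[20,0,0,1,0,0,0],[20,0,0,0,0,0,0],[20,0,0,0,0,0,0]]]' | grep -E 'ee_|wrist'
```

```text
ee_pos: [0.5526, -0.195, -0.0144]
wrist_force: [0.1, 0.8, -2.1]
ee_pos: [0.5527, -0.195, -0.0146]
wrist_force: [-2.9, 1.5, 5.6]
```

Contact with the top (+5.6 N). I'll open gradually and rise straight up.

```bash
python3 -m inch '[[[54,0,0,-0.5,0,0,0],[56,0,0,0,0,0,0],[58,0,0,0,0,0,0],[62,0,0,0,0,0,0],[68,0,0,0,0,0,0],[76,0,0,0,0,0,0],[76,0,0,0,0,0,0],[76,0,0,0,0,0,0]]]' 20
python3 -m inch '[[[76,0,0,-2,0,0,0],[76,0,0,-5,0,0,0],[76,0,0,-10,0,0,0],[76,0,0,-15,0,0,0],[76,0,0,-20,0,0,0],[76,0,0,-30,0,0,0],[76,0,0,-40,0,0,0],[76,0,0,-40,0,0,0]]]'
python3 - <<'E'
from h import *
for n in('scene','top'):
    c=cam(n)
    for th in('dosing_cup','ball_back'):
        for k in finder.outline_of(n,th): print(n,th,round(k['conf'],2),np.round(k['extent'],1))
    for k in finder.mark_of(n,'dosing_cup'): print(n,round(k['conf'],2),at_z(c,*k['position'],0).round(3))
    print('pred rear ball',np.round(proj(c,[.552+.037*.92,-.195+.037*.386,.024])))
    x=np.round(proj(c,[.552+.037*.92,-.195+.037*.386,.035])).astype(int);print(c['pixels'][x[1]-1:x[1]+2,x[0]-1:x[0]+2].mean((0,1)))
E
```

```text
time: 36.62
ee_pos: [0.5526, -0.195, -0.0149]
tcp_rot: [-180.0, 0.0, 22.7]
wrist_force: [-0.6, 0.2, 0.6]
opening: 0.0648
grasp_force: 0.0
time: 37.62
ee_pos: [0.5526, -0.195, 0.1496]
tcp_rot: [180.0, -0.0, 22.7]
wrist_force: [0.6, -0.3, 0.5]
opening: 0.065
grasp_force: 0.0
scene dosing_cup 0.83 [227.4 187.   29.1  32.8]
scene dosing_cup 0.81 [137.1 186.   47.9  36. ]
scene dosing_cup 0.8 [250.7 149.4  22.   27.9]
scene 0.83 [ 0.39  -0.248  0.   ]
scene 0.72 [ 0.567 -0.189  0.   ]
scene 0.6 [ 0.697 -0.4    0.   ]
pred rear ball [223. 192.]
[128.11111111  67.33333333  38.88888889]
pred rear ball [308. 170.]
[131.         124.88888889 111.11111111]
```

```bash
python3 -c "
from workcell import bot;print(bot.job_done())"
```

```text
the job is handed in; nothing more can be done
None
```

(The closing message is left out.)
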